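# Put the small culture dish on the colony counter and light it

## Robot

A 6-joint arm with a two-finger parallel gripper is mounted at the origin on the work surface. World frame = base frame: x ahead of the robot, y to its left, z up, the work surface at z = 0. Lengths are in m, angles in degrees, forces in N, time in s.
With the tool pointing down it reaches from about 0.4 to 0.825 m from the base axis. Payload 7 kg.
Tool frame: the origin (TCP) lies midway between the tips of the shut fingers; the grasp point (between the pads) lies 19 mm behind it; z points along the fingers, y is the line along which they close (so a half turn about z gives the same grasp; the last joint's range is limited). The gripper opens to 88 mm and grips with 3 to 60 N. Pads are 19 mm wide; open, the fingers measure 130 mm over their backs; the gripper's body (78 mm by 193 mm) begins 47 mm behind the grasp point.
Start: joints at [83.772, 20.546, 0.682, 0, -70.136, -16.507], TCP at [0.261, 0.623, 0.227] pointing down, gripper open.
Joint ranges: [-176.03, 176.03], [-82.01, 121.73], [-58.28, 71.71], [-173.87, 95.51], [-174.79, -0.11], [-173.66, 173.66]. Speed limits (degrees/s): [136.94, 136.94, 172.46, 180, 180, 180].

## Interface

Orientations are given as [roll, pitch, yaw] about the fixed x, y, z axes, in that order (R = Rz(yaw) Ry(pitch) Rx(roll)).
In Python, from plant import ctrl, viewer, close_job gives the robot as it stands. The module is installed in compiled form; this text tells all that it offers.
- The arm moves only by the tool step_arm, never from a script. Its argument "moves" is a list that holds one entry, the list of rows, each a list of 5 numbers: the shift along the world's x, y, z in cm, then the turn about the world's z in rad, then the finger opening in cm, from 0 to 8.76. In form: [[[tx, ty, tz, twist, grip], ...]]. A call has 1 to 10 rows; each row shifts and turns the commanded pose from where the row before left it; what a row does not reach is not made up. A row lasts 1/10 s, in which the tool goes at most 50 mm and 8.59 degrees, less where a joint would pass 70% of its speed; a pose out of reach is approached as far as the arm can. A call with a gripper value outside its range is refused whole. The fingers move at their own pace and stop on an object; the grip force is fixed at half the most. Time passes only in rows, so rows that do not move let the fingers close. It gives the time, the measured TCP pose, the force, the opening and the grip force at its end, in the units of the state.
- ctrl.get_obs(): the state, without advancing time (a new reading comes with each control period).
- viewer.snapshot(name): name is "side" or "top"; returns (picture, depth): 480x640x3 uint8, blue, green, red; 480x640 float32, m along the optical axis (not along the pixel's ray), 0 where there is no reading.
- viewer.camera_info(name): a dict with "camera_matrix" (3x3 intrinsics, pixels), "eye" and "orientation" of the camera in the world. Camera axes: x right, y down, z forward; pixel columns grow to the right and rows downward; lengths in m; the calibration is good to about 2 mm. A picture is of the moment at which its call begins. camera_info takes no time and is no camera call.
- close_job(): hands the job in; it is judged then, once.
The state is a dict: "clock": time; "joint_pos": joint angles; "qvel": joint speeds; "tau": joint torques, N m; "tool_pos": TCP position; "orientation": TCP orientation; "force": force on the tool from outside, world axes, zero at the start; "moment": the same for the moment, N m; "opening": finger opening in m; "gripper_force": force on a finger pad.
Only numpy, scipy, OpenCV 4.12 (cv2) and the standard library are available. Lean on these libraries where they do the work, as an engineer would, in place of code of your own. Each camera call takes 0.05 s, during which the arm holds its last target. There are 200 camera calls.

## Task

Put the small culture dish on the colony counter ready for counting: lid up, lying flat on the sloping glass and resting against the two rubber stops, centred on the grid. Tilt the dish to the slope and set it down gently before letting go; do not drop it or press it hard. Turn the counter's lamp knob clockwise by one click, to its middle setting, and leave the large dish, the bottle and the tip box where they stand.

Things in the scene. Friction and masses are not known exactly. Their poses are not given: they have to be found in the camera images.
- small_dish: the smaller of two closed clear culture dishes with straw-coloured agar, lid up on the bench left or right of the counter. 60 mm across, 15 mm high, about 30 g: the lid is a 60 mm disc from 5 to 15 mm above the underside, the base below it is 56 mm across; they stay together. Origin: centre of the underside, z up through the lid. Yaw does not matter. Laid on the slope it stays where it is put
- large_dish: the larger culture dish, 90 mm across, 15 mm high, on the other side of the counter; to be left alone. Origin: centre of the underside
- counter: the colony counter, an ivory wedge fixed to the bench, 280 mm deep (x), 250 mm wide (y). Origin: centre of its underside; the low front (-x) faces the robot. Its panel slopes 18 degrees, from 42 mm high in front to 120 mm, 240 mm farther back, then a level ledge. A magnifier is folded behind its left rear corner: neck up to 195 mm high, lens 92 mm across, 229 mm behind, 142 mm left, 138 mm up
- grid_centre (a point): centre of the counting grid, on the surface of the round white glass (120 mm across, 2 mm proud of the panel). x points up the slope, y left, z out of the glass, 18 degrees off vertical. Two black rubber stops, pins 8 mm across and 8 mm high, stand on the glass at x = -26 mm, y = +22 and -22 mm: when the small dish lies flat against both, its origin is at this point
- lamp_switch (a joint): angle of the lamp knob, which has three click settings: 0 = off (as found), 0.785 rad = middle, 1.571 rad = full and end of travel; it grows clockwise seen from above. A sprung detent pulls it into the nearest setting: leaving off takes about 0.1 N m, then it clicks over at 0.39 rad and snaps to the middle by itself; turned past 1.18 rad it snaps on to full
- switch_grip (a point): point on the lamp knob's axis, near the counter's front right corner, 15.5 mm above the panel, at mid height of its bar; turns with the knob. Black knob: skirt 38 mm across, 6 mm high; on it a bar 38 mm long, 11 mm thick, top 24 mm above the panel. x points along the bar to its white line, z out of the panel. The white line points 45 degrees left of up-slope when off, straight up-slope at middle
- reagent_bottle: white plastic bottle with a blue cap, 62 mm across, 145 mm high, standing at the far left; to be left alone. Origin: centre of the underside
- tip_box: blue box of pipette tips, 85 x 122 mm, 60 mm high, at the far right; to be left alone. Origin: centre of the underside
Things that resemble listed ones, but are neither listed nor needed, are in the scene too. Leave any green look-alike of the small_dish alone.

How it is judged:
By the outcome, as a careful person would: the job done as asked, in the order asked, and still so for the second after the job is handed in, with the robot touching nothing.
It also fails if it takes over 51 s, if anything falls off the work surface, if the arm or the gripper's body presses on something with over 40 N, if the wrist force passes 120 N, or if a joint passes its speed limit or range.

## Working session

There is one attempt and no reset: what is moved stays moved. The work goes in short steps, Python scripts to look and compute and a tool call to move; the robot and the scene stay as the last step left them, time stands still between calls to the robot, and variables do not carry over. Pictures are saved under pics/ and viewed, at most 10 in all, crops included, and the job is handed in when it is done.

Besides the shell and the picture viewer there is one more tool, called after "Call:" as a command line: name --argument value ..., lists and objects as JSON in quotes. step_arm: Moves the arm, as the interface text tells. Its arguments: {"type":"object","properties":{"moves":{"type":"array","items":{"type":"array","items":{"type":"array","items":{"type":"number"}}}}},"required":["moves"]}

```bash
mkdir -p pics
cat > h.py <<'E'
import numpy as np, cv2
from plant import ctrl, viewer, close_job
def cam(n):
    c=viewer.camera_info(n); return np.array(c["camera_matrix"]),np.array(c["eye"]),c["orientation"]
E
python3 - <<'E'
from h import *
for n in("side","top"):
    print(viewer.camera_info(n)); p,d=viewer.snapshot(n); cv2.imwrite(f"pics/{n}0.png",p); np.savez(f"{n}0.npz",p=p,d=d)
print(ctrl.get_obs())
E
```

```text
{'camera_matrix': array([[544.95699729,   0.        , 324.71719568],
       [  0.        , 544.95699729, 226.63377941],
       [  0.        ,   0.        ,   1.        ]]), 'eye': array([ 0.04296201, -0.91793021,  0.80125311]), 'orientation': array([-123.86909842,   -0.89250305,  -24.39717436])}
{'camera_matrix': array([[559.89989714,   0.        , 313.76386417],
       [  0.        , 559.89989714, 233.74223902],
       [  0.        ,   0.        ,   1.        ]]), 'eye': array([0.40263444, 0.01934965, 1.41966273]), 'orientation': array([-176.56724954,   -1.01124453,  -89.24025865])}
{'clock': 0.1, 'joint_pos': array([ 8.37736320e+01,  2.05873949e+01,  6.40275791e-01, -1.73546945e-02,
       -7.01354712e+01, -1.65084760e+01]), 'qvel': array([-0.08692773, -0.10996259,  0.14766139,  0.00491344, -0.1214921 ,
       -0.08129235]), 'tau': array([-2.84429865e-03, -5.84163630e+01,  2.93752921e+01,  7.01549962e+00,
        1.01675437e-02, -4.92768561e-05]), 'tool_pos': array([0.26070785, 0.62216143, 0.22572637]), 'orientation': array([ 1.79916178e+02, -7.82778752e-03, -2.27407471e+01]), 'force': array([ 0.09277981, -0.72084061, -0.95304409]), 'moment': array([-0.0251918 , -0.03051563, -0.04787391]), 'gripper_force': 0.0, 'opening': 0.0880022784969176}
```

View pics/top0.png

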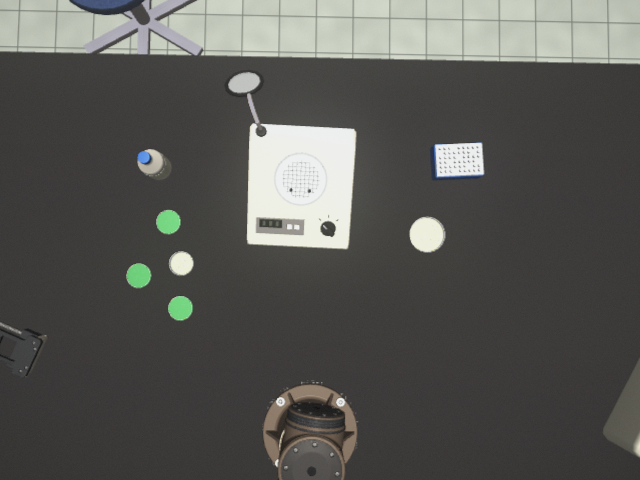

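View pics/side0.png

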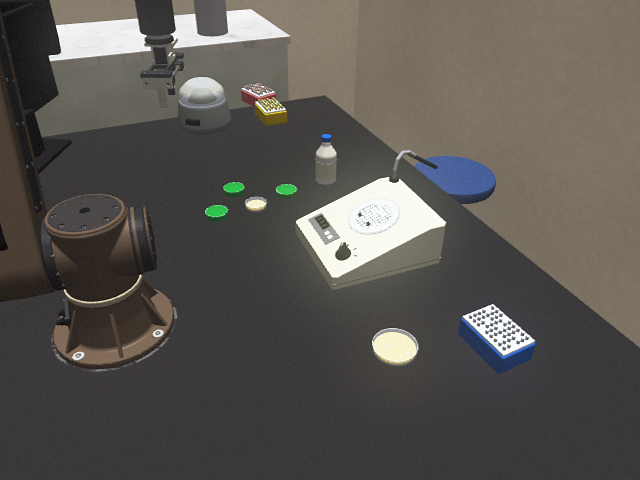

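```bash
cat >> h.py <<'E'
from scipy.spatial.transform import Rotation as Ro
def ray(n,uv):
    K,e,o=cam(n); uv=np.atleast_2d(uv).astype(float)
    r=np.c_[uv,np.ones(len(uv))]@np.linalg.inv(K).T
    return e, r@Ro.from_euler('xyz',o,degrees=True).as_matrix().T
def onz(n,uv,z):
    e,r=ray(n,uv); return e+r*((z-e[2])/r[:,2])[:,None]
def pts(n,uv,d):
    uv=np.atleast_2d(uv); e,r=ray(n,uv); return e+r*d[uv[:,1].astype(int),uv[:,0].astype(int)][:,None]
E
python3 - <<'E'
from h import *
T=np.load("top0.npz");p,d=T["p"],T["d"]
hsv=cv2.cvtColor(p,cv2.COLOR_BGR2HSV)
def blobs(m,n,d,amin=150):
    for c in cv2.findContours(m.astype(np.uint8),0,2)[0]:
        if cv2.contourArea(c)>amin:
            (u,v),r=cv2.minEnclosingCircle(c); M=cv2.moments(c); q=np.array([M['m10'],M['m01']])/M['m00']
            print(n,q.round(1),"r",round(r,1),"xyz@15mm",onz(n,q,.015).round(4),"depthpt",pts(n,q,d).round(4))
blobs((hsv[...,2]>140)&(np.arange(480)[:,None]>120)&(np.arange(480)[:,None]<340),"top",d)
S=np.load("side0.npz");ps,ds=S["p"],S["d"]
h2=cv2.cvtColor(ps,cv2.COLOR_BGR2HSV)
m=(h2[...,2]>120);m[:180]=0;m[:,:190]=0;m[330+50:]=0
blobs(m,"side",ds,80)
# panel plane (top, depth)
g=np.array([(u,v) for u in range(262,345,4) for v in range(145,215,4)])
P=pts("top",g,d); A=np.c_[P[:,:2],np.ones(len(P))]
k=np.ones(len(P),bool)
for _ in range(5):
    c=np.linalg.lstsq(A[k],P[k,2],rcond=None)[0]; k=abs(A@c-P[:,2])<.004
print("plane",c,"slope",np.degrees(np.arctan(np.hypot(*c[:2]))),"yaw",np.degrees(np.arctan2(c[1],c[0])),k.mean())
m=((hsv[...,2]>150)).astype(np.uint8); cs=[q for q in cv2.findContours(m[110:260,230:370],0,2,offset=(230,110))[0]]
q=max(cs,key=cv2.contourArea); print("rect",cv2.minAreaRect(q), cv2.approxPolyDP(q,6,True).reshape(-1,2).tolist())
a=cv2.resize(p[120:250,240:365],None,fx=4,fy=4,interpolation=2)
b=cv2.resize(p[200:330,120:200],None,fx=4-.3,fy=4,interpolation=2)
cv2.imwrite("pics/c1.png",np.hstack([a,b]))
E
```

```text
top [179.8 307.6] r 12.3 xyz@15mm [[0.2986 0.3259 0.015 ]] depthpt [[0.2985 0.3262 0.0134]]
top [138.2 275.2] r 12.2 xyz@15mm [[0.3776 0.4313 0.015 ]] depthpt [[0.3776 0.4306 0.0173]]
top [180.7 262.9] r 12.4 xyz@15mm [[0.4097 0.3269 0.015 ]] depthpt [[0.4097 0.3274 0.0127]]
top [426.7 234. ] r 17.8 xyz@15mm [[ 0.4907 -0.2894  0.015 ]] depthpt [[ 0.491  -0.2901  0.0117]]
top [167.8 221.5] r 12.2 xyz@15mm [[0.5127 0.3618 0.015 ]] depthpt [[0.5129 0.3623 0.0128]]
top [149.7 160.9] r 13.1 xyz@15mm [[0.6651 0.4117 0.015 ]] depthpt [[0.6425 0.3779 0.1359]]
top [458.5 159.5] r 28.5 xyz@15mm [[ 0.6819 -0.3702  0.015 ]] depthpt [[ 0.6763 -0.3624  0.0431]]
top [300.3 185.9] r 78.4 xyz@15mm [[0.6079 0.0314 0.015 ]] depthpt [[0.5972 0.0307 0.0878]]
side [394.7 345.7] r 23.5 xyz@15mm [[ 0.4913 -0.2909  0.015 ]] depthpt [[ 0.4907 -0.2917  0.0161]]
side [498. 331.] r 39.1 xyz@15mm [[ 0.7048 -0.3397  0.015 ]] depthpt [[ 0.675  -0.3657  0.0503]]
side [216.  210.5] r 11.2 xyz@15mm [[0.3008 0.3298 0.015 ]] depthpt [[0.3012 0.3317 0.0138]]
side [481.9 212.7] r 19.4 xyz@15mm [[0.959  0.0386 0.015 ]] dep
[... 206 characters left out ...]
689 0.0132]]
side [233.2 186.9] r 10.1 xyz@15mm [[0.3798 0.4351 0.015 ]] depthpt [[0.3816 0.4423 0.0108]]
side [596.7 245. ] r 101.5 xyz@15mm [[ 1.1296 -0.1974  0.015 ]] depthpt [[ 1.6225  0.1294 -0.3416]]
side [464.4 185.9] r 32.0 xyz@15mm [[1.0044 0.1785 0.015 ]] depthpt [[ 1.3292  0.5489 -0.2506]]
side [367.4 226.1] r 75.0 xyz@15mm [[0.6411 0.1028 0.015 ]] depthpt [[0.5867 0.0101 0.0864]]
plane [ 0.19725764 -0.02377252 -0.02518148] slope 11.237465122702478 yaw -6.871866002092929 0.38095238095238093
rect ((300.11798095703125, 179.38540649414062), (106.58167266845703, 133.8211212158203), 2.9609358310699463) [[251, 110], [247, 242], [346, 248], [355, 131], [260, 124], [267, 131], [260, 137]]
```

View pics/c1.png

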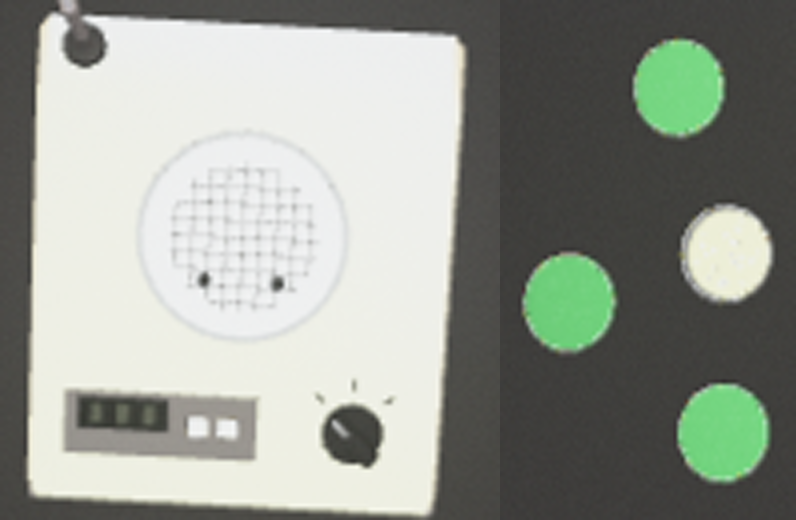

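```bash
cat >> h.py <<'E'
def tri(a,b):
    e1,r1=ray("top",a); e2,r2=ray("side",b); r1=r1[0]/np.linalg.norm(r1);r2=r2[0]/np.linalg.norm(r2)
    s=np.linalg.lstsq(np.c_[r1,-r2],e2-e1,rcond=None)[0]; A=e1+s[0]*r1;B=e2+s[1]*r2
    return (A+B)/2,np.linalg.norm(A-B)
E
python3 - <<'E'
from h import *
F=onz("top",[[247.5,243.7],[348.2,248.3]],.042); B=onz("top",[[250.5,124.5],[355.5,129.5]],.12)
print(F,B)
for a,b in((F[0],F[1]),(B[0],B[1])): 
    v=a-b; print("yaw",np.degrees(np.arctan2(-v[0],v[1])),np.hypot(*v[:2]))
v=(B-F).mean(0);print("yaw x",np.degrees(np.arctan2(v[1],v[0])),np.hypot(*v[:2]))
out={}
for n,(u0,u1,v0,v1) in {"top":(285,316,184,196),"side":(350,400,200,232)}.items():
    p=np.load(n+"0.npz")["p"]; g=cv2.cvtColor(p,6)
    m=(g[v0:v1,u0:u1]<95).astype(np.uint8); N,L,st,ce=cv2.connectedComponentsWithStats(m)
    print(n,[(st[i][4],(ce[i]+[u0,v0]).round(1).tolist()) for i in range(1,N)])
p=np.load("side0.npz")["p"]; cv2.imwrite("pics/c2.png",cv2.resize(p[170:290,290:450],None,fx=5,fy=5,interpolation=2))
E
```

```text
[[ 0.45875499  0.1586634   0.042     ]
 [ 0.45088172 -0.08920838  0.042     ]] [[ 0.73577755  0.14944035  0.12      ]
 [ 0.72824049 -0.0975956   0.12      ]]
yaw -1.8193009428809406 0.24799679273246586
yaw -1.7475500445569243 0.2471509073319925
yaw x -1.8194243787024857 0.27733047596158317
top [(np.int32(3), [290.7, 189.7]), (np.int32(2), [309.0, 190.5])]
side [(np.int32(5), [359.6, 214.2]), (np.int32(6), [367.7, 223.7])]
```

View pics/c2.png

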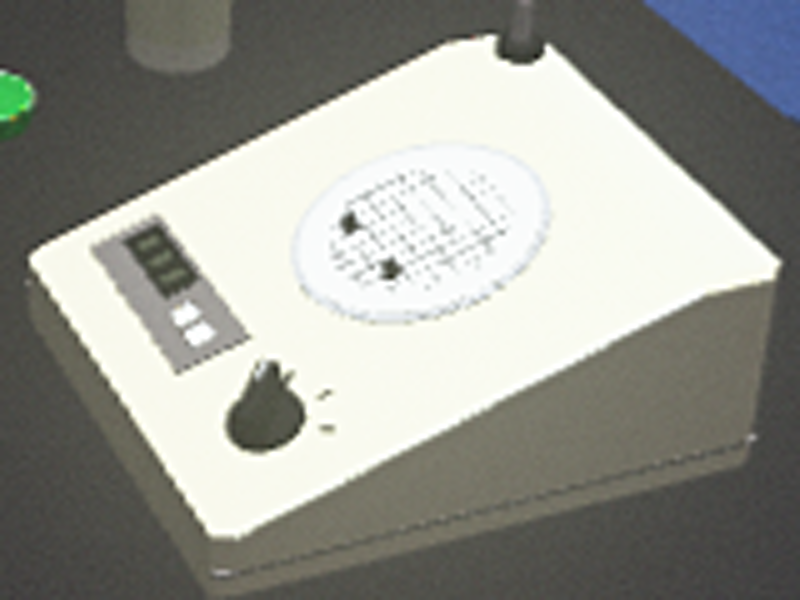

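Run:
```python
from h import *
print("glass",tri([300.75,178.75],[374.4,216.8])); print("stopL",tri([290.7,189.7],[359.6,214.2])); print("stopR",tri([309,190.5],[367.7,223.7]))
y=np.radians(-1.8);R=np.array([[np.cos(y),-np.sin(y)],[np.sin(y),np.cos(y)]]);C=np.array([.5934,.0303])
def solve(n,uv,off):
    z=.08
    for _ in range(20):
        P=onz(n,uv,z)[0]; l=R.T@(P[:2]-C); z=.042+np.tan(np.radians(18))*(l[0]+.14)+off
    return P.round(4),l.round(4)
for n,g,k in(("top",[300.75,178.75],[328,228.5]),("side",[374.4,216.8],[343,253])):
    print(n,"glass",solve(n,g,.002),"knob",solve(n,k,.006))
```

```text
glass (array([0.61440896, 0.02932296, 0.09403781]), np.float64(0.002168562797218041))
stopL (array([0.58727954, 0.05307299, 0.09430083]), np.float64(0.0012216981360532995))
stopR (array([0.58613124, 0.00946191, 0.09370059]), np.float64(0.0012306344851376414))
top glass (array([0.6131, 0.0298, 0.0959]), array([0.0197, 0.0001])) knob (array([ 0.4976, -0.0379,  0.0631]), array([-0.0936, -0.0712]))
side glass (array([0.6138, 0.0262, 0.0962]), array([ 0.0205, -0.0034])) knob (array([ 0.5009, -0.0363,  0.0641]), array([-0.0903, -0.0695]))
```

Candidates: cream small dish (181,263); green look-alikes (168,222), (138,275), (180,308); large dish (427,234). The crop confirms (181,263) is the straw-coloured small one. The counter yaw is about -1.8°, with the stops at (291,190) and (309,190.5) and the knob at (328,228).

Call:
step_arm --moves '[[[1.9,-3.7,-1.5,0,8.76],[1.9,-3.7,-1.5,0,8.76],[1.9,-3.7,-1.5,0,8.76],[1.9,-3.7,-1.5,0,8.76],[1.9,-3.7,-1.5,0,8.76],[1.9,-3.7,-1.5,0,8.76],[1.8,-3.7,-1.5,0,8.76],[1.7,-3.7,-1.5,0,8.76],[0,0,0,0,8.76],[0,0,0,0,8.76]]]'

```text
clock: 1.1
tool_pos: [0.4102, 0.3254, 0.1062]
orientation: [179.9, 0.0, -22.8]
force: [0.1, -0.2, 0.9]
opening: 0.0877
gripper_force: 0.0
```

Call:
step_arm --moves '[[[0,0.1,-3,0,8.76],[0,0,-3,0,8.76],[0,0,-2,0,8.76],[0,0,-1,0,8.76],[0,0,-0.5,0,8.76],[0,0,-0.5,0,8.76],[0,0,0,0,8.76],[0,0,0,0,8.76]]]'

```text
clock: 1.9
tool_pos: [0.4101, 0.3281, 0.0072]
orientation: [-179.9, -0.0, -22.7]
force: [0.1, -0.0, 0.7]
opening: 0.0879
gripper_force: 0.0
```

Call:
step_arm --moves '[[[0,0,0,0,6.8],[0,0,0,0,6.4],[0,0,0,0,6.1],[0,0,0,0,5.7],[0,0,0,0,5.7],[0,0,0,0,5.7],[0,0,0,0,5.7]]]'

```text
clock: 2.6
tool_pos: [0.4099, 0.3276, 0.0067]
orientation: [-180.0, -0.0, -22.7]
force: [-0.7, -0.3, 2.8]
opening: 0.059
gripper_force: 30.0
```

Run:
```python
from h import *
p,d=viewer.snapshot("side"); cv2.imwrite("pics/s1.png",cv2.resize(p[130:250,180:340],None,fx=5,fy=5,interpolation=2)); o=ctrl.get_obs(); print(o)
```

```text
{'clock': 2.65, 'joint_pos': array([ 6.00697282e+01,  2.10763899e+01, -3.29988728e+01,  5.99732270e-03,
       -3.59147083e+01,  7.19140541e+00]), 'qvel': array([-0.02867195,  0.02424519,  0.01824324, -0.00313756,  0.00091264,
        0.0985381 ]), 'tau': array([ 8.43354617e-02, -4.64416552e+01,  1.79371136e+01,  4.15242121e+00,
        2.68251607e-01,  1.80694292e-02]), 'tool_pos': array([0.40994019, 0.32757992, 0.00670693]), 'orientation': array([-1.79990491e+02, -4.74652565e-03, -2.27340099e+01]), 'force': array([-0.52282557, -0.63455318,  3.87208594]), 'moment': array([-0.22627279,  0.14766513,  0.02496463]), 'gripper_force': 30.000565946102142, 'opening': 0.05891523955469562}
```

View pics/s1.png

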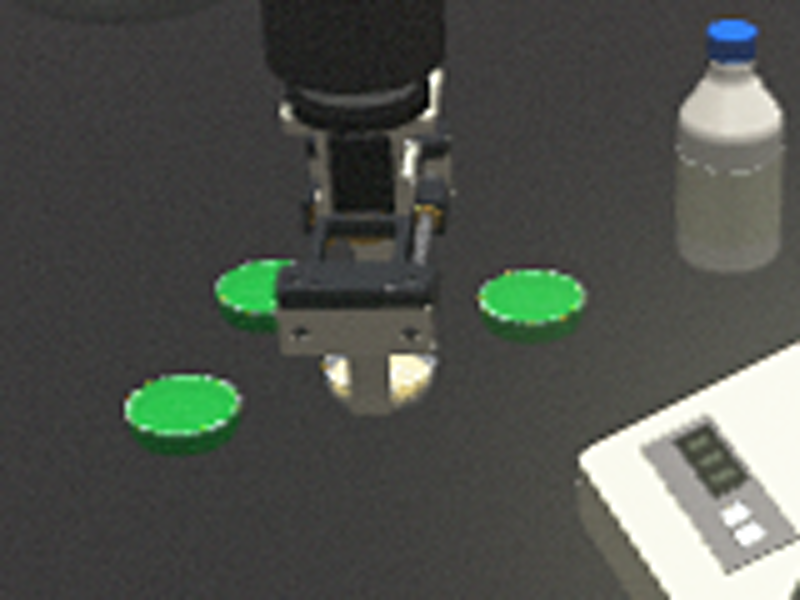

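Call:
step_arm --moves '[[[0,0,2,0,5.7],[0,0,4,0,5.7],[0,0,4,0,5.7],[0,0,4,0,5.7],[1,-1.8,1,0.025,5.7],[2,-3,0,0.04,5.7],[2.2,-3.2,0,0.05,5.7],[2.2,-3.2,0,0.05,5.7],[2.2,-3.2,0,0.05,5.7],[2.2,-3.2,0,0.05,5.7]]]'

```text
clock: 3.65
tool_pos: [0.5284, 0.1501, 0.1564]
orientation: [-180.0, 0.0, -7.4]
force: [0.8, 0.4, 0.3]
opening: 0.0589
gripper_force: 30.0
```

Call:
step_arm --moves '[[[2.2,-3.2,0,0.05,5.7],[2.2,-3.2,0,0.05,5.7],[2.0,-3,0,0,5.7],[1.5,-2,0,0,5.7],[0.5,-0.8,0,0,5.7],[0,0,0,0,5.7],[0,0,0,0,5.7],[0,0,0,0,5.7]]]'

```text
clock: 4.45
tool_pos: [0.6113, 0.0305, 0.1567]
orientation: [-180.0, 0.0, -1.8]
force: [-0.8, -0.0, -0.2]
opening: 0.0589
gripper_force: 30.0
```

Run:
```python
from h import *
p,d=viewer.snapshot("side"); cv2.imwrite("pics/s2.png",cv2.resize(p[150:270,290:450],None,fx=5,fy=5,interpolation=2)); o=ctrl.get_obs(); print(o)
```

```text
{'clock': 4.5, 'joint_pos': array([ 2.11150539e+01,  1.77031261e+01, -1.30574387e+01, -9.09649874e-03,
       -5.92293664e+01,  6.71424423e+01]), 'qvel': array([ 0.01436595, -0.08338903,  0.1328936 ,  0.08016475,  0.05142328,
        0.24178291]), 'tau': array([-3.12315132e-01, -5.17767656e+01,  2.69176894e+01,  6.34989426e+00,
        8.51867627e-02, -9.50872345e-03]), 'tool_pos': array([0.61140783, 0.030558  , 0.15673507]), 'orientation': array([-1.79988886e+02, -6.24155504e-03, -1.74715747e+00]), 'force': array([ 0.81393984, -1.03492786, -0.20835309]), 'moment': array([-0.06091661,  0.00389469, -0.02069895]), 'gripper_force': 29.999958872795105, 'opening': 0.058936603765922704}
```

View pics/s2.png

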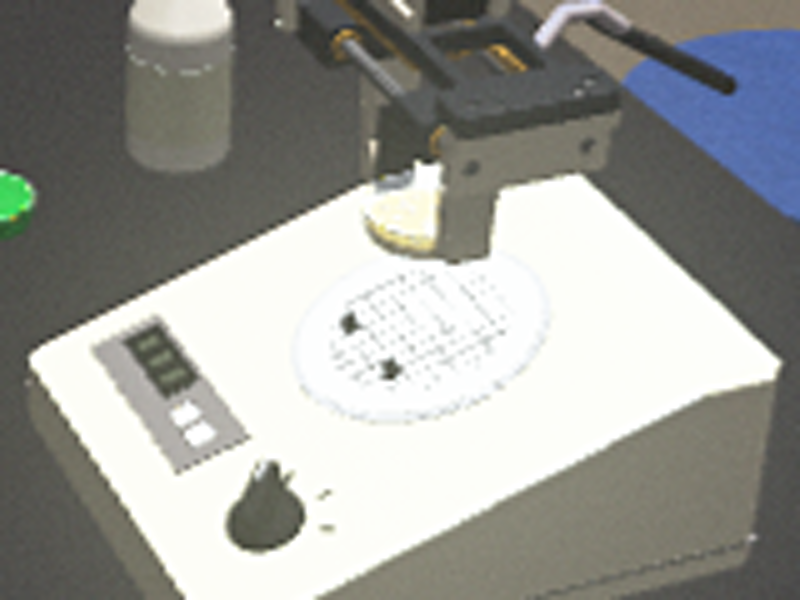

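Call:
step_arm --moves '[[[0,0,-1.5,0,5.7],[0,0,-1.5,0,5.7],[0,0,-0.7,0,5.7],[0,0,-0.3,0,5.7],[0,0,0,0,5.7],[0,0,0,0,5.7]]]'

```text
clock: 5.1
tool_pos: [0.6122, 0.0298, 0.1172]
orientation: [-180.0, -0.1, -1.8]
force: [0.9, 0.1, -0.2]
opening: 0.0591
gripper_force: 30.0
```

Call:
step_arm --moves '[[[0,0,-0.1,0,5.7],[0,0,-0.1,0,5.7],[0,0,-0.1,0,5.7],[0,0,0,0,5.7]]]'

```text
clock: 5.5
tool_pos: [0.6118, 0.0294, 0.1135]
orientation: [180.0, 0.0, -1.8]
force: [-0.1, -0.5, -0.6]
opening: 0.0589
gripper_force: 30.0
```

Call:
step_arm --moves '[[[0,0,-0.1,0,5.7],[0,0,-0.1,0,5.7],[0,0,0,0,5.7]]]'

```text
clock: 5.8
tool_pos: [0.6118, 0.0295, 0.1113]
orientation: [180.0, 0.0, -1.8]
force: [-1.2, 0.3, 0.3]
opening: 0.0591
gripper_force: 30.0
```

Call:
step_arm --moves '[[[0,0,-0.1,0,5.7],[0,0,-0.1,0,5.7],[0,0,0,0,5.7]]]'

```text
clock: 6.1
tool_pos: [0.6118, 0.0295, 0.1097]
orientation: [180.0, 0.0, -1.8]
force: [-1.4, 0.4, 2.0]
opening: 0.0593
gripper_force: 30.0
```

Call:
step_arm --moves '[[[0,0,-0.1,0,5.7],[0,0,-0.1,0,5.7],[0,0,0,0,5.7]]]'

```text
clock: 6.4
tool_pos: [0.6116, 0.0295, 0.1079]
orientation: [180.0, 0.0, -1.8]
force: [-3.8, 0.9, 6.4]
opening: 0.059
gripper_force: 30.0
```

Call:
step_arm --moves '[[[0,0,-0.1,0,5.7],[0,0,0,0,5.7]]]'

```text
clock: 6.6
tool_pos: [0.6115, 0.0295, 0.1069]
orientation: [180.0, 0.0, -1.8]
force: [-3.6, 0.9, 6.4]
opening: 0.0588
gripper_force: 30.0
```

Call:
step_arm --moves '[[[0,0,-0.1,0,5.7],[0,0,0,0,5.7]]]'

```text
clock: 6.8
tool_pos: [0.6115, 0.0295, 0.1059]
orientation: [180.0, 0.0, -1.8]
force: [-3.8, 0.8, 6.2]
opening: 0.0591
gripper_force: 30.0
```

Run:
```python
from h import *
p,d=viewer.snapshot("side"); cv2.imwrite("pics/s3.png",cv2.resize(p[190:250,330:420],None,fx=8,fy=8,interpolation=2)); o=ctrl.get_obs(); print(o["tool_pos"],o["force"],o["moment"])
```

```text
[0.61152866 0.02954185 0.10598336] [-4.22260619  1.62224936  6.25178336] [ 0.19345706  1.35466866 -0.00382069]
```

View pics/s3.png

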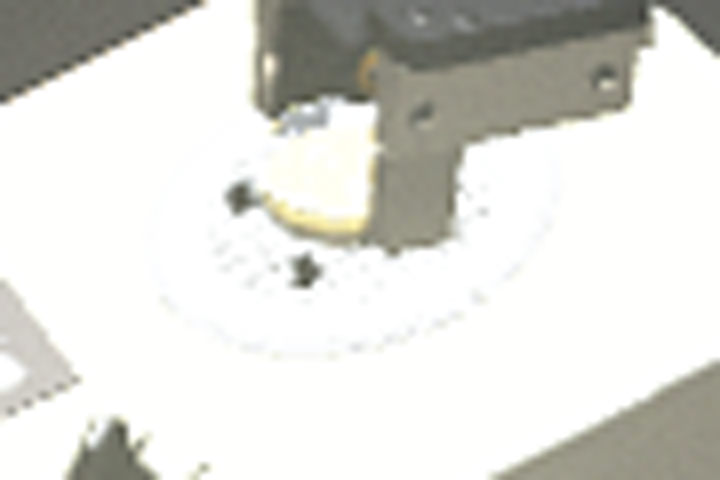

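Call:
step_arm --moves '[[[0,0,-0.1,0,5.7],[0,0,-0.05,0,5.7],[0,0,0,0,5.7]]]'

```text
clock: 7.15
tool_pos: [0.6115, 0.0295, 0.1044]
orientation: [180.0, 0.0, -1.8]
force: [-4.7, -0.1, 6.7]
opening: 0.0593
gripper_force: 30.0
```

Call:
step_arm --moves '[[[0,0,-0.1,0,5.7],[0,0,0,0,5.7]]]'

```text
clock: 7.35
tool_pos: [0.6116, 0.0295, 0.1034]
orientation: [180.0, 0.0, -1.8]
force: [-2.9, 1.0, 5.5]
opening: 0.0587
gripper_force: 30.0
```

Call:
step_arm --moves '[[[0,0,-0.05,0,5.7],[0,0,0,0,5.7]]]'

```text
clock: 7.55
tool_pos: [0.6116, 0.0295, 0.103]
orientation: [180.0, 0.0, -1.8]
force: [-4.4, 0.2, 6.1]
opening: 0.0592
gripper_force: 30.0
```

Call:
step_arm --moves '[[[0,0,-0.05,0,5.7],[0,0,0,0,5.7]]]'

```text
clock: 7.75
tool_pos: [0.6116, 0.0295, 0.1025]
orientation: [180.0, 0.0, -1.8]
force: [-3.9, -0.3, 5.2]
opening: 0.0593
gripper_force: 30.0
```

Call:
step_arm --moves '[[[0,0,-0.05,0,5.7],[0,0,0,0,5.7]]]'

```text
clock: 7.95
tool_pos: [0.6116, 0.0295, 0.102]
orientation: [180.0, 0.0, -1.8]
force: [-3.0, 2.1, 6.6]
opening: 0.0593
gripper_force: 30.0
```

Call:
step_arm --moves '[[[0,0,-0.05,0,5.7],[0,0,0,0,5.7]]]'

```text
clock: 8.15
tool_pos: [0.6116, 0.0295, 0.1015]
orientation: [180.0, 0.0, -1.8]
force: [-3.9, 1.1, 6.4]
opening: 0.0589
gripper_force: 30.0
```

Call:
step_arm --moves '[[[0,0,-0.05,0,5.7],[0,0,0,0,5.7]]]'

```text
clock: 8.35
tool_pos: [0.6117, 0.0295, 0.1012]
orientation: [180.0, -0.0, -1.8]
force: [-4.3, 0.5, 7.3]
opening: 0.0592
gripper_force: 30.0
```

Call:
step_arm --moves '[[[0,0,-0.05,0,5.7],[0,0,0,0,5.7]]]'

```text
clock: 8.55
tool_pos: [0.6117, 0.0295, 0.1011]
orientation: [180.0, -0.0, -1.8]
force: [-5.5, 0.9, 9.4]
opening: 0.059
gripper_force: 30.0
```

Call:
step_arm --moves '[[[-0.05,0,0.03,0,5.7],[-0.1,0,-0.03,0,5.7],[0,0,0,0,5.7]]]'

```text
clock: 8.85
tool_pos: [0.6116, 0.0296, 0.1013]
orientation: [-180.0, -0.2, -1.8]
force: [-0.5, -1.1, 6.7]
opening: 0.0591
gripper_force: 30.0
```

Call:
step_arm --moves '[[[-0.1,0,-0.03,0,5.7],[0,0,0,0,5.7]]]'

```text
clock: 9.05
tool_pos: [0.6113, 0.0297, 0.1012]
orientation: [-180.0, -0.2, -1.8]
force: [0.4, -0.2, 6.6]
opening: 0.0591
gripper_force: 30.0
```

Call:
step_arm --moves '[[[-0.1,0,-0.03,0,5.7],[0,0,0,0,5.7]]]'

```text
clock: 9.25
tool_pos: [0.6105, 0.0298, 0.101]
orientation: [-180.0, -0.3, -1.8]
force: [1.2, -0.3, 6.7]
opening: 0.0592
gripper_force: 30.0
```

Call:
step_arm --moves '[[[-0.1,0,-0.03,0,5.7],[0,0,0,0,5.7]]]'

```text
clock: 9.45
tool_pos: [0.6102, 0.03, 0.1009]
orientation: [-179.9, -0.3, -1.8]
force: [3.1, -0.9, 5.4]
opening: 0.0589
gripper_force: 30.0
```

Call:
step_arm --moves '[[[-0.1,0,-0.03,0,5.7],[0,0,0,0,5.7]]]'

```text
clock: 9.65
tool_pos: [0.6099, 0.0302, 0.1009]
orientation: [-179.9, -0.4, -1.8]
force: [4.8, 0.5, 4.3]
opening: 0.0591
gripper_force: 30.0
```

Call:
step_arm --moves '[[[-0.1,0,-0.03,0,5.7],[0,0,0,0,5.7]]]'

```text
clock: 9.85
tool_pos: [0.6096, 0.0304, 0.1008]
orientation: [-179.9, -0.5, -1.7]
force: [6.6, 0.3, 5.0]
opening: 0.0593
gripper_force: 30.0
```

Run:
```python
from h import *
p,d=viewer.snapshot("side"); cv2.imwrite("pics/s4.png",cv2.resize(p[195:240,345:405],None,fx=12,fy=12,interpolation=2))
q,d=viewer.snapshot("top"); cv2.imwrite("pics/t4.png",cv2.resize(q[150:215,265:335],None,fx=8,fy=8,interpolation=2))
```

```text
(no output)
```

View pics/s4.png

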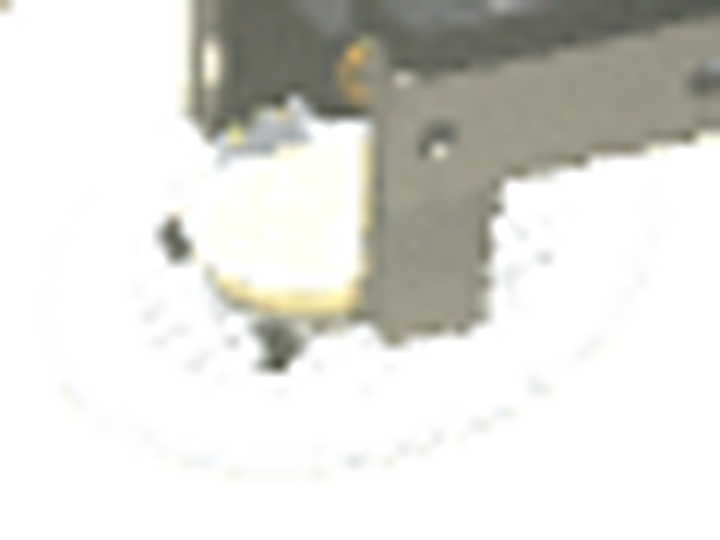

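Call:
step_arm --moves '[[[0.15,0,0.1,0,5.7],[0.15,0,0.1,0,5.7],[0,0,0,0,5.7]]]'

```text
clock: 10.25
tool_pos: [0.6097, 0.0303, 0.101]
orientation: [-179.9, -0.1, -1.8]
force: [4.1, 3.9, 2.1]
opening: 0.0591
gripper_force: 30.0
```

Call:
step_arm --moves '[[[0,0,0,0,6.05],[0,0,0,0,6.2],[0,0,0,0,6.6],[0,0,0,0,7.5],[0,0,0,0,8.5],[0,0,0,0,8.5],[0,0,0,0,8.5],[0,0,0,0,8.5]]]'

```text
clock: 11.05
tool_pos: [0.6082, 0.0294, 0.1005]
orientation: [180.0, 0.0, -1.8]
force: [-0.4, -0.6, -0.2]
opening: 0.0851
gripper_force: 0.0
```

Call:
step_arm --moves '[[[0,0,0.5,0,8.5],[0,0,1,0,8.5],[0,0,2,0,8.5],[0,0,3,0,8.5],[0,0,2,0,8.5],[-3,-3,0,0,8.5],[-3,-3,0,0,8.5],[-3,-2,0,0,8.5],[0,0,0,0,8.5],[0,0,0,0,8.5]]]'

```text
clock: 12.05
tool_pos: [0.5185, -0.0509, 0.1871]
orientation: [-180.0, -0.1, -1.9]
force: [1.0, 1.0, -0.6]
opening: 0.0849
gripper_force: 0.0
```

Call:
step_arm --moves '[[[-3.5,2,0,0,8.5],[-3.5,2,0,0,8.5],[-3.5,1,0,0,8.5],[0,0,0,0,2.0],[0,0,0,0,2.0]]]'

```text
clock: 12.55
tool_pos: [0.4141, 0.0006, 0.1866]
orientation: [-180.0, -0.1, -1.7]
force: [0.9, 0.2, 1.1]
opening: 0.0741
gripper_force: 0.0
```

Run:
```python
from h import *
p,d=viewer.snapshot("side");q,e=viewer.snapshot("top"); np.savez("s5.npz",p=p,d=d);np.savez("t5.npz",p=q,d=e)
a=cv2.resize(q[150:246,270:350],None,fx=5,fy=5,interpolation=2); b=cv2.resize(p[190:286,325:403],None,fx=5,fy=5,interpolation=2)
cv2.imwrite("pics/c5.png",np.hstack([a,b])); print(a.shape,b.shape,ctrl.get_obs()["tool_pos"])
```

```text
(480, 400, 3) (480, 390, 3) [4.14607523e-01 1.07896839e-04 1.86091075e-01]
```

View pics/c5.png

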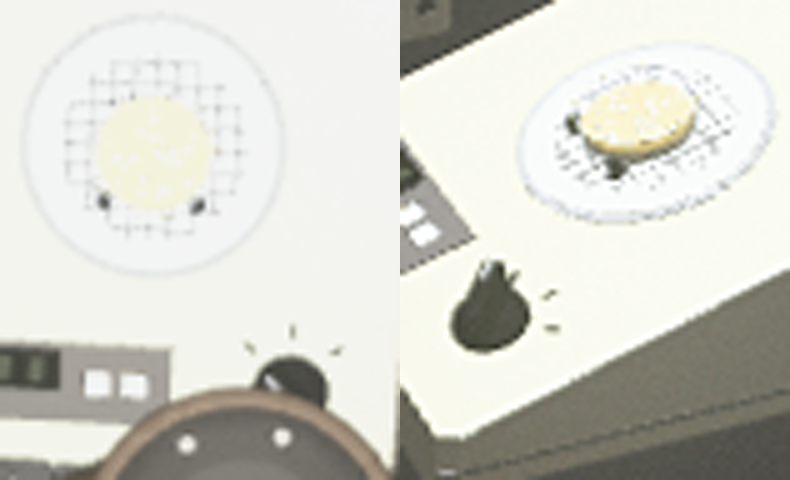

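Run:
```python
from h import *
r={}
for n,f,(u0,u1,v0,v1) in(("top","t5",(280,322,160,196)),("side","s5",(355,395,198,228))):
    p=np.load(f+".npz")["p"].astype(int)
    s=(p[...,2]-p[...,0])[v0:v1,u0:u1]; m=((s>22)).astype(np.uint8)
    c=max(cv2.findContours(m,0,1)[0],key=cv2.contourArea); el=cv2.fitEllipse(c); r[n]=np.array(el[0])+[u0,v0]
    print(n,r[n].round(2),np.round(el[1],1),round(el[2],1))
    g=p[...,1]; k=(p.max(2)<110)[v0:v1,u0:u1].astype(np.uint8); N,L,st,ce=cv2.connectedComponentsWithStats(k)
    print([(int(st[i][4]),(ce[i]+[u0,v0]).round(1).tolist()) for i in range(1,N)])
c,e=tri(r["top"],r["side"]);print("dish visible centre",c.round(4),e)
# agar in plane of glass offset h above: local coords relative to measured stops
y=np.radians(-1.8);s=np.radians(18)
R=Ro.from_euler('z',y).as_matrix()@Ro.from_euler('y',-s).as_matrix()
L=np.array([.58728,.05307,.0943]);Rr=np.array([.58613,.00946,.0937])
print("local rel. stop mid",(R.T@(c-(L+Rr)/2)*1000).round(1),"stops vec",(R.T@(L-Rr)*1000).round(1))
# expected agar disc aspect if flat: project r=27mm disc
th=np.linspace(0,6.28,60)
for n in("top","side"):
    K,eye,o=cam(n);C=Ro.from_euler('xyz',o,degrees=True).as_matrix()
    for tilt in(-5,0,5):
        Q=R@Ro.from_euler('y',tilt,degrees=True).as_matrix()
        P=(c+(np.c_[.0275*np.cos(th),.0275*np.sin(th),0*th])@Q.T-eye)@C@K.T;P=P[:,:2]/P[:,2:]
        el=cv2.fitEllipse(P.astype(np.float32));print(n,tilt,np.round(el[1],1),round(el[2],1))
```

```text
top [300.46 180.7 ] [17.9 19. ] 4.0
[(1, [290.0, 190.0]), (1, [309.0, 191.0])]
side [372.32 213.59] [14.  21.9] 80.9
[(3, [359.0, 215.0]), (10, [367.8, 223.5])]
dish visible centre [0.6082 0.0298 0.1044] 0.0023294193402521868
local rel. stop mid [23.7 -0.8  3.3] stops vec [-0.  43.6  0.6]
top -5 [22.6 23.3] 98.7
top 0 [23.  23.3] 106.7
top 5 [23.2 23.3] 149.3
side -5 [15.  23.2] 67.5
side 0 [14.6 23.2] 73.8
side 5 [14.1 23.2] 79.8
```

Run:
```python
from h import *
D={n:np.median([viewer.snapshot(n)[1] for _ in range(8)],0) for n in("top","side")}
def fit(n,c,r):
    g=np.array([(u,v) for u in range(int(c[0]-r[0]),int(c[0]+r[0])+1) for v in range(int(c[1]-r[1]),int(c[1]+r[1])+1) if ((u-c[0])/r[0])**2+((v-c[1])/r[1])**2<1])
    P=pts(n,g,D[n]);P=P[np.abs(P[:,2]-np.median(P[:,2]))<.02];A=np.c_[P[:,:2]-P[:,:2].mean(0),np.ones(len(P))]
    k=np.linalg.lstsq(A,P[:,2],rcond=None);s=np.sqrt(np.diag(np.linalg.inv(A.T@A))*k[1][0]/len(P))
    print(n,len(P),np.degrees(np.arctan(k[0][:2])).round(1),np.degrees(s[:2]).round(1),k[0][2].round(4),P[:,:2].mean(0).round(3))
fit("top",(300.5,180),(10,10));fit("side",(372.5,212.5),(9,5.5))
fit("top",(300.5,147),(35,12))
```

```text
top 312 [14.6 -0.8] [0.3 0.3] 0.1109 [0.608 0.03 ]
side 152 [13.7 -0.3] [0.4 0.3] 0.1121 [0.606 0.023]
top 1306 [13.2 -0.5] [0.2 0.1] 0.116 [0.685 0.031]
```

Run:
```python
from h import *
d=[np.median([viewer.snapshot("top")[1] for _ in range(8)],0)][0]
def fit(c,r):
    g=np.array([(u,v) for u in range(c[0]-r,c[0]+r+1) for v in range(c[1]-r,c[1]+r+1)])
    P=pts("top",g,d);A=np.c_[P[:,:2]-P[:,:2].mean(0),np.ones(len(P))];k=np.linalg.lstsq(A,P[:,2],rcond=None)[0]
    print(c,np.degrees(np.arctan(k[:2])).round(1),k[2].round(4),P[:,:2].mean(0).round(3),(k[2]-.042-.325*(P[:,0].mean()-.454)).round(4))
for c in((337,180),(263,180),(337,195),(263,195)):fit(c,10)
for c in((300,180),):fit(c,7);fit(c,9)
```

```text
(337, 180) [17.4 -0.8] 0.0937 [ 0.612 -0.057] 0.0004
(263, 180) [18.  -1.1] 0.0908 [0.609 0.12 ] -0.0017
(337, 195) [18.2 -1. ] 0.0825 [ 0.577 -0.058] 0.0005
(263, 195) [17.9 -0.6] 0.0796 [0.575 0.12 ] -0.0017
(300, 180) [15.3  0.2] 0.1108 [0.608 0.031] 0.0188
(300, 180) [14.1 -0.3] 0.1107 [0.608 0.031] 0.0187
```

The depth fit gives the dish a tilt of about 15° where the panel is 18°, and it sits about 1.5 mm high. So its lid rim is lying on top of the stops. I'll regrip it, move it up-slope, lay it flat, then slide it down again.

Call:
step_arm --moves '[[[3,0.5,0,0,8.5],[4,0.6,0,0,8.5],[4,0.6,0,0,8.5],[4,0.6,0,0,8.5],[3,0.5,0,0,8.5],[1.4,0.2,0,0,8.5],[0,0,-2,0,8.5],[0,0,-2,0,8.5],[0,0,-2,0,8.5],[0,0,-1,0,8.5]]]'

```text
clock: 14.85
tool_pos: [0.6064, 0.0292, 0.1135]
orientation: [180.0, 0.2, -1.8]
force: [-0.7, 0.3, 0.9]
opening: 0.0843
gripper_force: 0.0
```

Call:
step_arm --moves '[[[0,0,-0.5,0,8.5],[0,0,-0.5,0,8.5],[0,0,0,0,8.5],[0,0,0,0,8.5]]]'

```text
clock: 15.25
tool_pos: [0.6078, 0.0296, 0.1063]
orientation: [-180.0, -0.1, -1.8]
force: [-0.1, -0.1, -0.2]
opening: 0.085
gripper_force: 0.0
```

Call:
step_arm --moves '[[[0.1,0,-0.35,0,8.5],[0,0,0,0,7],[0,0,0,0,6.2],[0,0,0,0,5.7],[0,0,0,0,5.7],[0,0,0,0,5.7],[0,0,0,0,5.7]]]'

```text
clock: 15.95
tool_pos: [0.6095, 0.0302, 0.1027]
orientation: [-179.9, -0.1, -1.8]
force: [3.2, 2.7, 0.5]
opening: 0.0587
gripper_force: 30.0
```

Call:
step_arm --moves '[[[0,0,0.3,0,5.7],[0,0,0.3,0,5.7],[0.3,0,0,0,5.7],[0.3,0,0,0,5.7],[0,0,0,0,5.7],[0,0,0,0,5.7]]]'

```text
clock: 16.55
tool_pos: [0.614, 0.0292, 0.1077]
orientation: [180.0, 0.1, -1.8]
force: [0.1, -0.1, -0.1]
opening: 0.059
gripper_force: 30.0
```

Call:
step_arm --moves '[[[0,0,-0.1,0,5.7],[0,0,-0.1,0,5.7],[0,0,0,0,5.7]]]'

```text
clock: 16.85
tool_pos: [0.6141, 0.0295, 0.1058]
orientation: [180.0, 0.0, -1.8]
force: [0.6, 0.5, 1.1]
opening: 0.059
gripper_force: 30.0
```

Call:
step_arm --moves '[[[0,0,-0.1,0,5.7],[0,0,0,0,5.7]]]'

```text
clock: 17.05
tool_pos: [0.6143, 0.0295, 0.1049]
orientation: [180.0, 0.0, -1.8]
force: [0.5, 0.1, -0.5]
opening: 0.0591
gripper_force: 30.0
```

Call:
step_arm --moves '[[[0,0,-0.1,0,5.7],[0,0,0,0,5.7]]]'

```text
clock: 17.25
tool_pos: [0.6144, 0.0296, 0.104]
orientation: [-180.0, -0.0, -1.8]
force: [0.7, -0.3, 1.0]
opening: 0.0591
gripper_force: 30.0
```

Call:
step_arm --moves '[[[0,0,-0.1,0,5.7],[0,0,0,0,5.7]]]'

```text
clock: 17.45
tool_pos: [0.6144, 0.0296, 0.1033]
orientation: [-180.0, -0.0, -1.8]
force: [-0.7, 0.6, 3.0]
opening: 0.0591
gripper_force: 30.0
```

Call:
step_arm --moves '[[[0,0,-0.1,0,5.7],[0,0,0,0,5.7]]]'

```text
clock: 17.65
tool_pos: [0.6143, 0.0295, 0.1025]
orientation: [180.0, -0.0, -1.8]
force: [-3.3, 0.5, 5.1]
opening: 0.0589
gripper_force: 30.0
```

Call:
step_arm --moves '[[[0,0,-0.05,0,5.7],[0,0,0,0,5.7]]]'

```text
clock: 17.85
tool_pos: [0.6143, 0.0295, 0.1023]
orientation: [180.0, -0.0, -1.8]
force: [-4.4, 1.2, 7.5]
opening: 0.0588
gripper_force: 30.0
```

Call:
step_arm --moves '[[[0,0,-0.05,0,5.7],[0,0,0,0,5.7]]]'

```text
clock: 18.05
tool_pos: [0.6144, 0.0296, 0.1022]
orientation: [-180.0, -0.0, -1.8]
force: [-5.1, 1.3, 10.5]
opening: 0.0586
gripper_force: 30.0
```

Call:
step_arm --moves '[[[0,0,-0.05,0,5.7],[0,0,0,0,5.7]]]'

```text
clock: 18.25
tool_pos: [0.6145, 0.0296, 0.102]
orientation: [180.0, -0.1, -1.8]
force: [-5.2, 1.4, 11.8]
opening: 0.059
gripper_force: 30.0
```

Call:
step_arm --moves '[[[0,0,-0.05,0,5.7],[0,0,0,0,5.7]]]'

```text
clock: 18.45
tool_pos: [0.6145, 0.0296, 0.102]
orientation: [180.0, -0.1, -1.8]
force: [-8.5, 2.0, 16.2]
opening: 0.0591
gripper_force: 30.0
```

Call:
step_arm --moves '[[[0,0,0.15,0,5.7],[0,0,0.1,0,5.7],[-0.1,0,-0.03,0,5.7],[-0.1,0,-0.03,0,5.7],[0,0,0,0,5.7]]]'

```text
clock: 18.95
tool_pos: [0.6127, 0.0296, 0.102]
orientation: [-180.0, -0.0, -1.8]
force: [1.0, -0.2, 3.3]
opening: 0.0592
gripper_force: 30.0
```

Call:
step_arm --moves '[[[-0.1,0,-0.03,0,5.7],[0,0,0,0,5.7]]]'

```text
clock: 19.15
tool_pos: [0.6122, 0.0297, 0.1019]
orientation: [-180.0, -0.1, -1.8]
force: [4.1, 0.1, 2.0]
opening: 0.0587
gripper_force: 30.0
```

Call:
step_arm --moves '[[[-0.1,0,-0.03,0,5.7],[0,0,0,0,5.7]]]'

```text
clock: 19.35
tool_pos: [0.6117, 0.0299, 0.1018]
orientation: [-180.0, -0.2, -1.8]
force: [5.8, 0.8, 2.8]
opening: 0.0594
gripper_force: 30.0
```

Call:
step_arm --moves '[[[-0.1,0,-0.02,0,5.7],[0,0,0,0,5.7],[0,0,0,0,5.7]]]'

```text
clock: 19.65
tool_pos: [0.6113, 0.0301, 0.1018]
orientation: [-179.9, -0.2, -1.8]
force: [6.8, 1.0, 1.2]
opening: 0.059
gripper_force: 30.0
```

Call:
step_arm --moves '[[[0.1,0,0.05,0,5.7],[0.05,0,0,0,5.8],[0,0,0,0,6.05],[0,0,0,0,6.2],[0,0,0,0,6.6],[0,0,0,0,7.5],[0,0,0,0,8.5],[0,0,0,0,8.5],[0,0,0,0,8.5]]]'

```text
clock: 20.55
tool_pos: [0.6106, 0.0293, 0.1015]
orientation: [180.0, 0.0, -1.8]
force: [0.1, -0.0, -0.0]
opening: 0.0846
gripper_force: 0.0
```

Call:
step_arm --moves '[[[0,0,0.5,0,8.5],[0,0,1,0,8.5],[0,0,2,0,8.5],[0,0,3,0,8.5],[0,0,2,0,8.5],[-4,-1,0,0,8.5],[-4,-1,0,0,8.5],[-4,-1,0,0,8.5],[-4,0,0,0,8.5],[-4,0,0,0,8.5]]]'

```text
clock: 21.55
tool_pos: [0.4096, -0.0009, 0.1874]
orientation: [-180.0, -0.1, -1.9]
force: [-0.5, 1.5, 0.9]
opening: 0.0852
gripper_force: 0.0
```

```bash
cat > chk.py <<'E'
from h import *
X=[viewer.snapshot("top") for _ in range(8)]; d=np.median([x[1] for x in X],0); q=X[0][0]; p=viewer.snapshot("side")[0]
np.savez("t6.npz",p=q,d=d);np.savez("s6.npz",p=p)
def fit(c,r):
    g=np.array([(u,v) for u in range(c[0]-r,c[0]+r+1) for v in range(c[1]-r,c[1]+r+1)])
    P=pts("top",g,d);A=np.c_[P[:,:2]-P[:,:2].mean(0),np.ones(len(P))];k=np.linalg.lstsq(A,P[:,2],rcond=None)[0]
    print(c,np.degrees(np.arctan(k[:2])).round(1),k[2].round(4),P[:,:2].mean(0).round(3),(k[2]-.042-.325*(P[:,0].mean()-.454)).round(4))
fit((337,180),10);fit((263,180),10);fit((300,180),7);fit((300,180),9)
r={}
for n,pp,(u0,u1,v0,v1) in(("top",q,(280,322,160,196)),("side",p,(355,395,198,228))):
    s=pp.astype(int);s=(s[...,2]-s[...,0])[v0:v1,u0:u1]; m=((s>22)).astype(np.uint8)
    c=max(cv2.findContours(m,0,1)[0],key=cv2.contourArea); el=cv2.fitEllipse(c); r[n]=np.array(el[0])+[u0,v0]
    print(n,r[n].round(2),np.round(el[1],1),round(el[2],1))
print(tri(r["top"],r["side"]))
a=cv2.resize(q[155:237,280:345],None,fx=6,fy=6,interpolation=2); b=cv2.resize(p[190:272,335:400],None,fx=6,fy=6,interpolation=2)
cv2.imwrite("pics/c6.png",np.hstack([a,b])); print(ctrl.get_obs()["tool_pos"])
E
python3 chk.py
```

```text
(337, 180) [17.7 -0.8] 0.0936 [ 0.612 -0.057] 0.0003
(263, 180) [18.4 -0.6] 0.0908 [0.609 0.12 ] -0.0017
(300, 180) [18.  -0.6] 0.1094 [0.608 0.031] 0.0173
(300, 180) [18.1 -0.7] 0.1093 [0.608 0.031] 0.0173
top [300.19 179.  ] [20.6 21.3] 8.6
side [373.11 213.73] [14.3 21.8] 76.4
(array([0.61182999, 0.03085023, 0.10259625]), np.float64(0.0008448898076806647))
[ 4.11573918e-01 -3.74610091e-04  1.86582005e-01]
```

Dish is now at 18.0°, at the expected height and against the stops. Next the knob.

Call:
step_arm --moves '[[[1.2,-0.5,0,0.11,2.6],[1.2,-0.5,0,0.12,2.6],[1.2,-0.5,0,0.12,2.6],[1.2,-0.5,0,0.12,2.6],[1.2,-0.5,-1,0.12,2.6],[1.2,-0.6,-2,0.11,2.6],[1.2,-0.6,-2,0.11,2.6],[0,0,-1.5,0,2.6],[0,0,0,0,2.6],[0,0,0,0,2.6]]]'

```text
clock: 23.0
tool_pos: [0.495, -0.0377, 0.1214]
orientation: [-180.0, 0.1, 44.6]
force: [0.2, 0.4, 1.1]
opening: 0.0265
gripper_force: 0.0
```

Run:
```python
from h import *
p=viewer.snapshot("side")[0]; q=viewer.snapshot("top")[0]; o=ctrl.get_obs(); print(o["tool_pos"],o["orientation"],o["opening"],o["joint_pos"][5])
a=cv2.resize(p[205:275,305:385],None,fx=8,fy=8,interpolation=2)
# predicted TCP and knob points in the side view
K,eye,oo=cam("side");C=Ro.from_euler('xyz',oo,degrees=True).as_matrix()
for P in(o["tool_pos"],[.4955,-.0375,.0725],[.4985,-.0375,.0633]):
    x=K@(C.T@(np.array(P)-eye));u=x[:2]/x[2];print(u);cv2.circle(a,(int((u[0]-305)*8),int((u[1]-205)*8)),3,(0,0,255),-1)
cv2.imwrite("pics/k1.png",a)
```

```text
[ 0.49551001 -0.03733202  0.1224149 ] [ 1.79962800e+02 -4.39217401e-02  4.45820853e+01] 0.02589855712027013 116.16298018305103
[341.89468197 232.58305135]
[341.18883083 250.8861802 ]
[342.24977609 253.84928172]
```

View pics/k1.png

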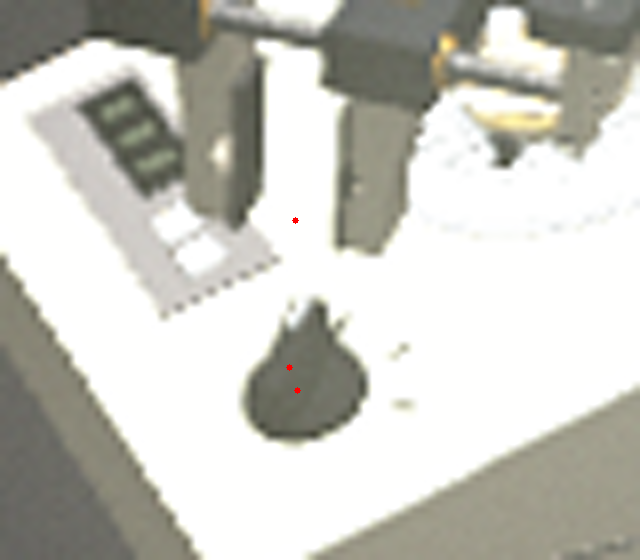

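Call:
step_arm --moves '[[[0.1,-0.05,-1.5,0,2.6],[0,0,-1.5,0,2.6],[0,0,-0.8,0,2.6],[0,0,-0.6,0,2.6],[0,0,-0.4,0,2.6],[0,0,0,0,2.6],[0,0,0,0,2.6]]]'

```text
clock: 23.8
tool_pos: [0.4962, -0.0379, 0.0741]
orientation: [180.0, -0.0, 44.6]
force: [0.0, -0.5, 0.2]
opening: 0.0262
gripper_force: 0.0
```

Call:
step_arm --moves '[[[0,0,0,0,2.0],[0,0,0,0,1.6],[0,0,0,0,1.6],[0,0,0,0,1.6],[0,0,0,0,1.6]]]'

```text
clock: 24.3
tool_pos: [0.4959, -0.0379, 0.0737]
orientation: [-180.0, -0.0, 44.6]
force: [-0.1, 0.2, 0.1]
opening: 0.0163
gripper_force: 0.2
```

Call:
step_arm --moves '[[[0,0,0,-0.1,1.6],[0,0,0,-0.1,1.6],[0,0,0,-0.1,1.6],[0,0,0,-0.1,1.6],[0,0,0,0,1.6]]]'

```text
clock: 24.8
tool_pos: [0.4936, -0.0378, 0.0734]
orientation: [-179.9, 0.2, 21.4]
force: [-8.7, 6.0, 7.0]
opening: 0.0158
gripper_force: 5.4
```

```bash
python3 -c "
from h import *
o=ctrl.get_obs();print(o['orientation'],o['force'],o['moment'],o['opening'],o['gripper_force'])"
```

```text
[-179.90575568    0.19846319   21.43924337] [-8.67677426  6.00224888  6.95112009] [2.10810006 3.08469022 0.11228956] 0.015822816133909248 5.367430240439717
```

Call:
step_arm --moves '[[[0,0,0,-0.1,1.6],[0,0,0,-0.1,1.6],[0,0,0,0,1.6]]]'

```text
clock: 25.1
tool_pos: [0.4956, -0.0378, 0.0737]
orientation: [-180.0, 0.0, 10.1]
force: [0.5, 0.5, 0.4]
opening: 0.0162
gripper_force: 0.0
```

Call:
step_arm --moves '[[[0,0,0,-0.1,1.6],[0,0,0,-0.1,1.6],[0,0,0,0,1.6]]]'

```text
clock: 25.4
tool_pos: [0.4961, -0.038, 0.0737]
orientation: [180.0, -0.0, -1.2]
force: [0.4, -0.2, 0.0]
opening: 0.0161
gripper_force: 0.0
```

```bash
python3 -c "
from h import *
o=ctrl.get_obs();print(o['orientation'],o['force'],o['moment'],o['opening'],o['gripper_force'])"
```

```text
[ 1.79993842e+02 -1.37902723e-02 -1.22971837e+00] [ 0.40898335 -0.20299371  0.01891422] [-0.02354669 -0.02210106  0.01409068] 0.016098754287471387 0.0
```

Call:
step_arm --moves '[[[0,0,0,0,3],[0,0,0,0,3],[0,0,1,0,3],[0,0,3,0,3],[0,0,4,0,3],[0,0,4,0,3],[-4,-2,0,0,3],[-4,-4,0,0,3],[0,-4,0,0,3],[0,-4,0,0,3]]]'

```text
clock: 26.4
tool_pos: [0.4199, -0.1744, 0.1955]
orientation: [-180.0, -0.2, -1.1]
force: [1.0, 1.3, 0.5]
opening: 0.03
gripper_force: 0.0
```

Call:
step_arm --moves '[[[0,-4,0,0,3],[0,-4,0,0,3],[0,0,0,0,3],[0,0,0,0,3]]]'

```text
clock: 26.8
tool_pos: [0.4201, -0.2542, 0.194]
orientation: [-180.0, 0.0, -1.4]
force: [-0.3, 0.8, -0.5]
opening: 0.0301
gripper_force: 0.0
```

```bash
python3 chk.py
python3 - <<'E'
from h import *
# bar direction: bright line pixels inside knob blob, before vs after
for f in("top0","t6"):
    p=np.load(f+".npz")["p"];g=cv2.cvtColor(p,6)
    b=(g[215:242,315:342]<110).astype(np.uint8);M=cv2.moments(cv2.convexHull(max(cv2.findContours(b,0,1)[0],key=cv2.contourArea)))
    print(f,(M['m10']/M['m00']+315,M['m01']/M['m00']+215))
    print(g[217:241,317:341:1][::1, ::1]//26)
E
```

```text
(337, 180) [18.1 -1. ] 0.0936 [ 0.612 -0.057] 0.0003
(263, 180) [17.7 -0.6] 0.0909 [0.609 0.12 ] -0.0016
(300, 180) [18.3  0.2] 0.1092 [0.608 0.031] 0.0172
(300, 180) [17.9 -0.4] 0.1092 [0.608 0.031] 0.0171
top [300.13 178.68] [18.5 20.3] 8.7
side [366.86 224.57] [ 1.8 10. ] 74.9
(array([0.60943886, 0.0350587 , 0.07055005]), np.float64(0.017098014603402305))
[ 0.42075398 -0.25274536  0.19385536]
top0 (327.7288888888889, 228.61777777777777)
[[9 9 9 9 9 9 9 9 9 9 9 7 8 9 9 9 9 9 9 9 9 9 9 9]
 [9 8 7 8 9 9 9 9 9 9 9 8 9 9 9 9 9 9 9 9 9 9 9 9]
 [9 9 6 6 8 9 9 9 9 9 9 9 9 9 9 9 9 9 9 9 7 8 9 9]
 [9 9 8 7 8 9 9 9 9 9 8 8 8 9 9 9 9 9 8 6 5 8 9 9]
 [9 9 9 8 9 9 9 8 6 5 5 4 5 6 7 9 9 9 9 8 8 9 9 9]
 [9 9 9 9 9 8 6 4 2 2 2 2 2 3 4 6 8 9 9 9 9 9 9 9]
 [9 9 9 9 8 5 3 2 2 2 2 2 2 2 2 3 5 8 9 9 9 9 9 9]
 [9 9 9 9 6 3 2 2 2 2 2 2 2 2 2 2 2 6 8 9 9 9 9 9]
 [9 9 9 8 5 2 6 4 2 2 2 2 2 2 2 2 2 3 8 9 9 9 9 9]
 [9 9 9 7 3 2 5 7 4 2 2 2 2 2 2 2 2 2 6 8 9 9 9 9]
 [9 9 9 6 3 2 3 6 6 4 2 2 2 2 2 2 2 2 5 8 9 9 9 9]
 [9 9 9 6 2 2 2 3 5 5 3 2 2 2 2 2 2 2 5 8 9 9 9 9]
 [9 9 9 6 2 2 2 2 3 3 3 2 2 2 2 2 2 2 5 8 9 
[... 1135 characters left out ...]
6 6 6 6 6 6 6 6 5 5 5 5 5 5 5 5 5 5]
 [3 3 4 5 4 5 6 6 6 6 6 6 6 6 6 6 6 6 5 5 5 5 5 5]
 [3 3 4 5 4 6 6 6 6 6 6 6 6 6 6 6 6 6 6 6 6 6 6 6]
 [3 4 4 5 5 6 6 6 6 6 6 6 6 6 6 6 6 6 6 6 6 6 6 6]
 [3 4 5 5 5 6 6 6 6 6 6 6 6 6 6 6 6 6 6 6 6 6 6 6]
 [3 4 5 4 5 6 6 6 6 6 6 6 6 6 6 6 6 6 6 6 6 6 6 6]
 [3 4 5 4 5 6 6 6 6 6 6 6 6 6 6 6 6 6 6 6 6 6 6 6]
 [3 4 5 4 5 6 6 6 6 6 6 6 6 6 6 6 6 6 6 6 6 6 6 6]
 [3 4 5 4 5 5 6 6 6 6 6 6 6 6 6 6 6 6 6 6 6 6 6 6]
 [3 4 5 4 5 5 5 5 5 5 5 5 5 5 6 6 6 6 6 6 6 6 6 6]
 [4 4 4 4 5 5 5 5 5 5 5 5 5 5 5 5 5 5 5 5 6 6 6 6]
 [4 4 4 4 5 5 5 5 5 5 5 5 5 5 5 5 5 5 5 5 5 5 5 5]
 [4 4 4 4 5 5 5 5 5 5 5 5 5 5 5 5 5 5 5 5 5 5 5 5]
 [4 4 4 4 5 5 5 5 5 5 5 5 5 5 5 5 5 5 5 5 5 5 5 5]]
```

Call:
step_arm --moves '[[[0,4.8,0.3,0,3],[0,4.8,0.3,0,3],[0,4.8,0,0,3],[0,4.8,0,0,3],[0,4.8,0,0,3],[0,4.8,0,0,3],[0,4.8,0,0,3],[0,4.8,0,0,3],[0,4.8,0,0,3],[0,4.8,0,0,3]]]'

```text
clock: 28.25
tool_pos: [0.4198, 0.229, 0.2]
orientation: [-180.0, -0.0, -1.2]
force: [0.2, 0.2, -0.2]
opening: 0.0299
gripper_force: 0.0
```

Call:
step_arm --moves '[[[0,3,0,0,3],[0,3,0,0,3],[0,0,0,0,3],[0,0,0,0,3]]]'

```text
clock: 28.65
tool_pos: [0.42, 0.2872, 0.1992]
orientation: [180.0, 0.0, -1.2]
force: [-0.7, -0.3, 1.0]
opening: 0.0298
gripper_force: 0.0
```

```bash
python3 chk.py
python3 - <<'E'
from h import *
p=np.load("t6.npz")["p"];g=cv2.cvtColor(p,6);print(g[217:241,317:341]//26)
h=cv2.cvtColor(p,cv2.COLOR_BGR2HSV);m=(h[...,2]>140).astype(np.uint8);m[:120]=0;m[340:]=0
for c in cv2.findContours(m,0,2)[0]:
    if cv2.contourArea(c)>150:
        M=cv2.moments(c);print(round(M['m10']/M['m00'],1),round(M['m01']/M['m00'],1))
E
```

```text
(337, 180) [18.  -0.6] 0.0936 [ 0.612 -0.057] 0.0003
(263, 180) [18.1 -0.7] 0.0908 [0.609 0.12 ] -0.0017
(300, 180) [18.  -1.1] 0.1093 [0.608 0.031] 0.0172
(300, 180) [18.2 -1. ] 0.1091 [0.608 0.031] 0.0171
top [300.22 179.03] [21.2 21.8] 176.9
side [373.08 213.67] [14.1 21.9] 76.2
(array([0.61171313, 0.03078281, 0.10281249]), np.float64(0.0008363508128624864))
[0.42062374 0.28627811 0.1998616 ]
[[9 9 9 9 9 9 9 9 9 9 9 7 8 9 9 9 9 9 9 9 9 9 9 9]
 [9 8 7 8 9 9 9 9 9 9 9 8 9 9 9 9 9 9 9 9 9 9 9 9]
 [9 9 6 6 8 9 9 9 9 9 9 9 9 9 9 9 9 9 9 9 7 8 9 9]
 [9 9 8 7 8 9 9 9 9 9 8 8 9 9 9 9 9 9 8 6 5 8 9 9]
 [9 9 9 8 9 9 9 8 6 5 5 4 5 6 7 9 9 9 9 8 8 9 9 9]
 [9 9 9 9 9 8 6 4 3 2 2 2 2 2 4 6 8 9 9 9 9 9 9 9]
 [9 9 9 9 8 6 3 2 2 2 2 3 3 2 2 3 5 8 9 9 9 9 9 9]
 [9 9 9 9 6 3 2 2 2 2 2 6 4 2 2 2 2 6 8 9 9 9 9 9]
 [9 9 9 8 5 2 2 2 2 2 2 7 4 2 2 2 2 3 8 9 9 9 9 9]
 [9 9 9 6 3 2 2 2 2 2 3 7 5 2 2 2 2 2 6 8 9 9 9 9]
 [9 9 9 6 3 2 2 2 2 2 3 7 5 2 2 2 2 2 5 8 9 9 9 9]
 [9 9 9 6 2 2 2 2 2 2 3 4 3 2 2 2 2 2 5 8 9 9 9 9]
 [9 9 9 6 2 2 2 2 2 2 2 2 2 2 2 2 2 2 5 8 9 9 9 9]
 [9 9 9 7 3 2 2 2 2 2 2 2 2 2 2 2 2 2 6 8 9 9 9 9]
 [9 9 9 7 3 2 2 2 2 2 2 2 2 2 2 2 2 3 8 9 9 9 9 9]
 [9 9 9 8 5 2 2 2 2 2 2 2 2 2 2 2 2 6 8 9 9 9 9 9]
 [9 9 9 9 8 5 3 2 2 2 2 2 2 2 2 2 4 8 9 9 9 9 9 9]
 [9 9 9 9 9 7 4 2 2 2 2 2 2 2 2 4 8 9 9 9 9 9 9 9]
 [9 9 9 9 9 9 8 7 4 2 2 2 2 4 8 8 9 9 9 9 9 9 9 9]
 [9 9 9 9 9 9 9 9 6 3 2 2 2 8 9 9 9 9 9 9 9 9 9 9]
 [9 9 9 9 9 9 9 9 7 4 2 2 4 8 9 9 9 9 9 9 9 9 9 9]
 [9 9 9 9 9 9 9 9 8 8 8 8 8 9 9 9 9 9 9 9 9 9 9 9]
 [9 9 9 9 9 9 9 9 9 9 9 9 9 9 9 9 9 9 9 9 9 9 9 9]
 [9 9 9 9 9 9 9 9 9 9 9 9 9 9 9 9 9 9 9 9 9 9 9 9]]
52.5 329.4
179.8 307.7
426.8 234.0
167.9 221.4
149.7 160.9
458.5 159.5
300.3 185.8
```

```bash
python3 -c "
from h import *
print(close_job())"
```

```text
the job is handed in; nothing more can be done
None
```

The job is handed in: the small dish lies flat on the glass (measured 18°) against the stops and within about 1 mm of centre. The lamp knob is at its middle setting, and the large dish, bottle and tip box were not touched. My first placing left the lid rim on the stops, so I regripped it and laid it down again before turning the knob.

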